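# Balance the seed tin with brass weights

## Task

The blue seed tin on one pan of the green balance weighs 700 g. Stand brass weights upright on the empty pan, setting them down rather than dropping them, so that the beam comes to rest level. The brass weights are 100 g (small), 200 g (middle) and 500 g (large); leave the tin on its pan and leave the weight that is not needed where it stands.

Things in the scene. Friction and masses are not known exactly. Their poses are not given: they have to be found in the camera images.
- small_center (a point): small brass weight, 100 g, upright on the bench at the start: a cylinder 22 mm in diameter and 28 mm tall with a thinner knob (14 mm) on top, 40 mm tall in all. The point is on its axis half-way up, 20 mm above its foot; z up its axis.
- middle_center (a point): middle brass weight, 200 g, same shape: cylinder 28 mm in diameter and 35 mm tall, knob 18 mm, 50 mm tall in all. The point is on its axis half-way up, 25 mm above its foot; z up its axis.
- large_center (a point): large brass weight, 500 g, same shape: cylinder 38 mm in diameter and 46 mm tall, knob 24 mm, 66 mm tall in all. The point is on its axis half-way up, 33 mm above its foot; z up its axis.
- tin_center (a point): blue lidded seed tin with an orange lid, 700 g, 100 mm in diameter, 115 mm tall, standing on the low pan of the balance (the left one seen from the robot). The point is on its axis half-way up.
- load_pan: empty round aluminium pan of the green balance (right one seen from the robot, high at the start): flat floor 162 mm across, rim 5 mm high. Origin: centre of the floor's upper face, 130 mm above the bench at the start, 115 mm when level; y along the beam towards the tin's pan (300 mm between centres), x across the beam, z up. Both pans stay level; where a weight stands on them does not matter.
- beam (a joint): tilt of the balance beam, rad: 0 level, positive when the tin's pan is low, negative when the other is; stops at +-0.1 (15 mm of pan travel each way). It starts at the + stop and leaves it only when the loads are within some 50 g. The high pan gives way downwards to a push of some 7 N, less when part loaded. Damped: settles within 2 s.
Things that resemble listed ones, but are neither listed nor needed, are in the scene too. What is shaped like the part that bears middle_center but pink is not meant.

How it is judged (in metres and radians):
At the end, for the whole second after the job is handed in: The beam is at rest within 0.035 rad (2 degrees) of level; the middle and the large weight both stand upright (within 11 degrees) on the pan that was empty, let go; the tin stands on its pan within 50 mm of where it was, and the small weight stands within 30 mm of where it was (value of joint beam between -0.035 and 0.035 rad and velocity of joint beam between -0.05 and 0.05 rad/s and horizontal distance between each of large_center, middle_center and load_pan below 0.08 m and z of large_center in the frame of load_pan between 0.026 and 0.04 m and angle between each of large_center, middle_center, tin_center, small_center's own z axis and vertical below 0.2 rad and z of middle_center in the frame of load_pan between 0.018 and 0.032 m and distance of tin_center from where it was at the start of the episode below 0.05 m and distance of small_center from where it was at the start of the episode below 0.03 m); the robot touches nothing.
It fails at once if the tin is knocked over or off its pan (angle between tin_center's own z axis and vertical above 0.4 rad or distance of tin_center from where it was at the start of the episode above 0.08 m).
It fails at once if the small weight is moved more than 40 mm (distance of small_center from where it was at the start of the episode above 0.04 m).
It fails at once if a weight is let go more than 25 mm above the pan ((horizontal distance between middle_center and load_pan below 0.08 m and z of middle_center in the frame of load_pan above 0.05 m and contact force between middle and the fingers below 0.05 N) or (horizontal distance between large_center and load_pan below 0.08 m and z of large_center in the frame of load_pan above 0.058 m and contact force between large and the fingers below 0.05 N)).
It also fails if it takes over 64 s, if anything falls off the work surface, if the arm or the gripper's body presses on something with over 40 N, if the wrist force passes 120 N, or if a joint passes its speed limit or range.

## Robot

A 6-joint arm with a two-finger parallel gripper is mounted at the origin on the work surface. World frame = base frame: x ahead of the robot, y to its left, z up, the work surface at z = 0. Lengths are in mm, angles in rad, forces in N, time in s.
With the tool pointing down it reaches from about 150 to 775 mm from the base axis. Payload 6.1 kg.
Tool frame: the origin (TCP) lies at the very end of the fingers, on their centre line; the grasp point (between the pads) lies 19 mm behind it; z points along the fingers, y is the line along which they close (so a half turn about z gives the same grasp; the last joint's range is limited). The gripper opens to 85 mm and grips with 20 to 120 N. Pads are 22 mm wide; open, the fingers measure 114 mm over their backs; the gripper's body (76 mm by 85 mm) begins 54 mm behind the grasp point. The pads swing forward as they close: fully open they stand 13 mm farther back than shut.
Start: joints at [-1.172, 0.126, -0.04, 1.405, 0, 1.571], TCP at [203.856, -483.788, 231.295] pointing down, gripper open.
Joint ranges: [-2.72, 2.72], [-0.95, 1.95], [-1.27, 1.35], [-1.78, 2.02], [-1.46, 1.47], [-3.14, 3.14]. Speed limits (rad/s): [2.39, 2.39, 3.01, 3.14, 3.14, 3.14].

## Interface

Orientations are given as a unit quaternion [w, x, y, z].
In Python, from plant import * gives the robot as it stands.
- The arm moves only by the shell command python3 -m inch 'ROWS' [OPENING]. ROWS is JSON, a list of rows, each a list of 2 entries, a list of its own where there are three numbers: the shift along the tool's x, y, z in m, then the turn, a rotation vector about the tool's x, y, z in degrees. In form: [[[dx, dy, dz], [ax, ay, az]], ...]. A call has 1 to 20 rows; each row shifts and turns the commanded pose from where the row before left it, along the tool's axes as they then stand; what a row does not reach is not made up. A row lasts 1/12 s, in which the tool goes at most 41.7 mm and 7.16 degrees, less where a joint would pass 70% of its speed; a pose out of reach is approached as far as the arm can. A call is refused whole if a number of a shift passes 0.0417 or a number of a turn 7.16, either way. A call with a gripper value outside its range is refused whole. OPENING is the opening in per cent of the stroke, from 0 (shut) to 100 (fully open), set as the call begins (- or left out, the last holds). The fingers move at their own pace and stop on an object; the grip force is fixed at half the most. Time passes only in rows, so rows that do not move let the fingers close. It gives the time, the measured TCP pose, the force, the opening and the grip force at its end, in the units of the state.
- observe(): the state, without advancing time (a new reading comes with each control period).
- read_camera(name): name is "scene" or "top" or "wrist"; returns a dict with "pixels" (480x640x3 uint8, red, green, blue), "fovy" (degrees; the focal length in pixels is half the picture's height over the tangent of half this angle, whatever the lens; pixels are square), "cx", "cy" (the principal point, pixels), "R" (3x3) and "t" (3): a world point X has camera coordinates R X + t; the wrist camera has in their place "mount" (4x4, takes a point from camera to tool coordinates, whose origin is the TCP and whose axes are the flange's). Camera axes: x right, y down, z forward; pixel columns grow to the right and rows downward; lengths in mm; the calibration is good to about 2 mm. A picture is of the moment at which its call begins: read the wrist's pose just before it. There is no depth.
- hand_in(): hands the job in; it is judged then, once.
The state is a dict: "time_s": time; "joints": joint angles; "qd": joint speeds; "effort": joint torques, N m; "ee_pos": TCP position; "tcp_rot": TCP orientation; "force": force on the tool from outside, world axes, zero at the start; "moment": the same for the moment, N m; "finger_gap": finger opening in mm; "grasp_force": force on a finger pad.
Only numpy, scipy, OpenCV 4.12 (cv2) and the standard library are available. Lean on these libraries where they do the work, as an engineer would, in place of code of your own. Each camera call takes 0.05 s, during which the arm holds its last target. There are 200 camera calls.

## Working session

There is one attempt and no reset: what is moved stays moved. The work goes in short steps, Python scripts to look and compute and a shell command to move; the robot and the scene stay as the last step left them, time stands still between calls to the robot, and variables do not carry over. Pictures are saved under pics/ and viewed, at most 10 in all, crops included, and the job is handed in when it is done.

```bash
mkdir -p pics; python3 - <<'E'
from plant import *
import cv2,pickle
s=observe();print(s["ee_pos"],s["tcp_rot"],s["finger_gap"],s["time_s"])
for n in("scene","top"):
    c=read_camera(n);cv2.imwrite(f"pics/{n}0.png",c["pixels"][:,:,::-1]);pickle.dump(c,open(n+".pkl","wb"))
    print(n,c["fovy"],c["cx"],c["cy"],c["R"],c["t"])
E
```

```text
[ 203.70453555 -483.43846002  230.50699476] [-7.90456638e-04  9.80184104e-01  1.98087030e-01 -1.60778556e-04] 85.2011040594435 0.0
scene 54.15809306036332 322.2484394443793 240.10355518252365 [[-0.36499662  0.93095454  0.0100551 ]
 [ 0.73065667  0.29312642 -0.61661798]
 [-0.57699072 -0.21771666 -0.7871983 ]] [ 216.37131232 -279.1667029  1228.02585305]
top 46.21575996469568 324.60726062470303 235.99319234092042 [[ 0.02172404 -0.99975368  0.00454338]
 [-0.98882047 -0.02215658 -0.14745565]
 [ 0.14752    -0.00128926 -0.98905823]] [ -49.79826     538.95911675 1287.41429052]
```

View pics/scene0.png

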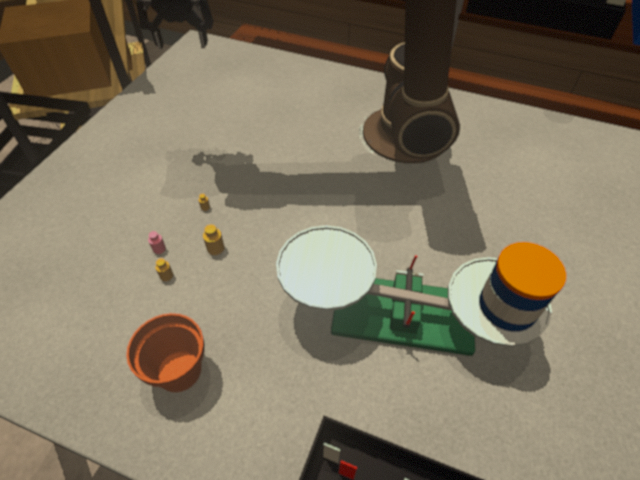

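View pics/top0.png

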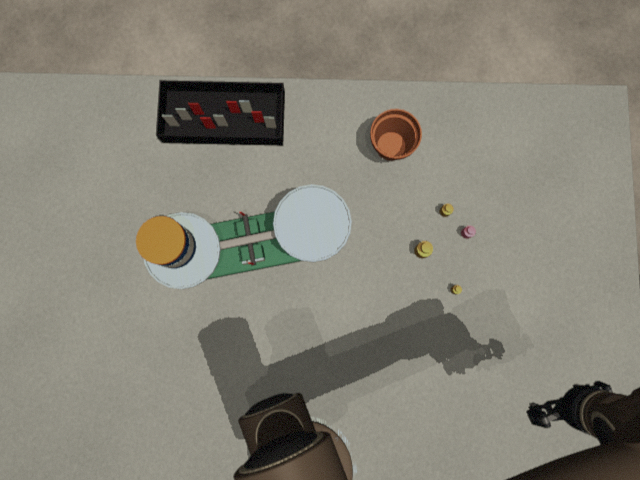

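Candidates (top camera): yellow brass at (425,249) is the large one, (447,209) the middle, (456,289) the small. Pink at (469,231) is the decoy. The pan is at (312,223) and the tin at (162,240). I'll check this in one crop and triangulate.

```bash
cat > h.py <<'E'
import numpy as np,cv2,pickle
def ray(c,u,v):
    f=240/np.tan(np.radians(c["fovy"]/2)); d=np.array([(u-c["cx"])/f,(v-c["cy"])/f,1])
    R=np.array(c["R"]);return -R.T@np.array(c["t"]),R.T@d
def onz(c,u,v,z):
    o,d=ray(c,u,v);return o+d*(z-o[2])/d[2]
def tri(a,b):
    A=[];B=[]
    P=np.zeros((3,3));q=np.zeros(3)
    for o,d in(a,b):
        d=d/np.linalg.norm(d);M=np.eye(3)-np.outer(d,d);P+=M;q+=M@o
    return np.linalg.solve(P,q)
def blobs(img,lo,hi,amin=25):
    m=cv2.inRange(cv2.cvtColor(img,cv2.COLOR_RGB2HSV),lo,hi)
    n,_,s,ce=cv2.connectedComponentsWithStats(m)
    return [(ce[i].round(1),s[i].tolist()) for i in range(1,n) if s[i][4]>=amin]
E
python3 - <<'E'
from h import *
S=pickle.load(open("scene.pkl","rb"));T=pickle.load(open("top.pkl","rb"))
B={}
for n,c in(("s",S),("t",T)):
    B[n]=blobs(c["pixels"],(18,110,60),(32,255,255))
    print(n,B[n])
near=lambda n,p:min(B[n],key=lambda b:np.hypot(*(b[0]-p)))[0]
for nm,ps,pt in(("small",(204,202),(456,289)),("middle",(164,269),(447,209)),("large",(213,240),(425,249))):
    a,b=near("s",ps),near("t",pt);print(nm,a,b,tri(ray(S,*a),ray(T,*b)).round(1))
# pans: rim
for n,c,(x,y) in(("t",T,(312,223)),):
    m=cv2.inRange(cv2.cvtColor(c["pixels"],cv2.COLOR_RGB2HSV),(75,8,150),(130,60,255))
    k,l,s,ce=cv2.connectedComponentsWithStats(m)
    for i in range(1,k):
        if s[i][4]>1500:print("pan",ce[i],s[i],onz(c,s[i][0]+s[i][2]/2,s[i][1]+s[i][3]/2,135).round(1))
print("tin top",onz(T,162,240,215+0).round(1))
a=cv2.resize(S["pixels"][180:300,130:250],(480,480),interpolation=2);b=cv2.resize(T["pixels"][190:310,400:490],(300,400),interpolation=2)
im=np.zeros((480,780,3),np.uint8);im[:,:480]=a;im[:400,480:]=b;cv2.imwrite("pics/crop1.png",im[:,:,::-1])
E
```

```text
s [(array([36.7,  1.6]), [25, 0, 32, 6, 115]), (array([123.8,  37.7]), [101, 0, 44, 81, 1370]), (array([95.8, 91.8]), [50, 60, 73, 48, 866]), (array([16.9, 86.6]), [11, 74, 14, 21, 167]), (array([ 28. , 110.7]), [9, 103, 49, 17, 437]), (array([ 64.1, 111.3]), [59, 110, 10, 4, 31]), (array([ 62. , 125.1]), [60, 122, 6, 8, 29]), (array([203.2, 200.8]), [198, 193, 11, 17, 113]), (array([212.4, 237.9]), [203, 224, 21, 31, 378]), (array([520.9, 268.4]), [499, 243, 48, 52, 1384]), (array([162.8, 268.1]), [155, 258, 17, 23, 223])]
t [(array([446.6, 209.4]), [440, 204, 13, 12, 110]), (array([159.8, 239.7]), [136, 216, 48, 48, 1761]), (array([423.7, 248.9]), [415, 241, 18, 17, 214]), (array([456. , 289.3]), [451, 285, 11, 9, 67])]
small [203.2 200.8] [456.  289.3] [ 422.4 -351.    22.5]
middle [162.8 268.1] [446.6 209.4] [ 613.  -329.6   27.5]
large [212.4 237.9] [423.7 248.9] [ 515.1 -272.7   35.3]
pan [311.74311532 222.89672978] [ 273  184   79   78 4648] [554.  -10.6 135. ]
pan [191.74052863 257.77004405] [ 144  213   76   76 2270] [485.8 272.1 135. ]
tin top [498.1 293.9 215. ]
```

View pics/crop1.png

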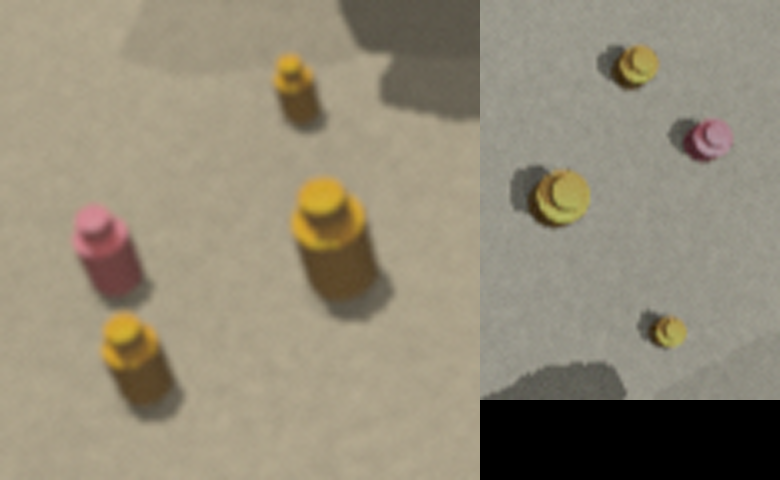

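The crop confirms it: the large weight is the biggest yellow one, at about (515,-273). The middle one, (613,-330), is the yellow one beside pink. Small is at (422,-351). I'm going above the large weight.

```bash
python3 -m inch '[[[0.0305,-0.006,0.0075],[0,0,0]],[[0.0305,-0.006,0.0075],[0,0,0]],[[0.0305,-0.006,0.0075],[0,0,0]],[[0.0305,-0.006,0.0075],[0,0,0]],[[0.0305,-0.006,0.0075],[0,0,0]],[[0.0305,-0.006,0.0075],[0,0,0]],[[0.0305,-0.006,0.0075],[0,0,0]],[[0.0305,-0.006,0.0075],[0,0,0]],[[0.0305,-0.006,0.0075],[0,0,0]],[[0.0305,-0.006,0.0075],[0,0,0]],[[0.0305,-0.006,0.0075],[0,0,0]],[[0.0305,-0.006,0.0075],[0,0,0]],[[0,0,0],[0,0,0]],[[0,0,0],[0,0,0]]]' 100
cat > w.py <<'E'
from plant import *
from h import *
from scipy.spatial.transform import Rotation as Ro
import sys
def wrist(name=None):
    s=observe();c=read_camera("wrist")
    if name: cv2.imwrite(f"pics/{name}.png",c["pixels"][:,:,::-1])
    q=s["tcp_rot"];Rt=Ro.from_quat([q[1],q[2],q[3],q[0]]).as_matrix();M=np.array(c["mount"])
    R=(Rt@M[:3,:3]).T;o=Rt@M[:3,3]+np.array(s["ee_pos"])
    return dict(c,R=R,t=-R@o),s,Rt
E
python3 - <<'E'
from w import *
c,s,Rt=wrist("w1")
print(s["ee_pos"].round(1),Rt.round(3).tolist())
for b in blobs(c["pixels"],(18,110,60),(32,255,255),200):print(b,onz(c,*b[0],50).round(1))
f=240/np.tan(np.radians(c["fovy"]/2))
for X in((515,-273,0),(515,-273,66)):
    p=c["R"]@np.array(X)+c["t"];print(p[:2]/p[2]*f+[c["cx"],c["cy"]])
E
```

```text
time_s: 1.27
ee_pos: [513.6, -274.0, 140.0]
tcp_rot: [-0.001, 0.98, 0.199, -0.001]
force: [-0.5, 0.5, -0.1]
finger_gap: 85.0
grasp_force: 0.0
[ 513.6 -274.   140. ] [[0.92, 0.391, -0.002], [0.391, -0.92, 0.001], [-0.002, -0.002, -1.0]]
(array([445.2, 139.6]), [417, 120, 52, 42, 1509]) [ 611.2 -323.1   50. ]
(array([315.2, 234.7]), [290, 201, 52, 66, 2479]) [ 518.2 -271.1   50. ]
(array([355.5, 352.4]), [343, 330, 26, 43, 724]) [ 439.1 -340.    50. ]
[315.95004545 219.93485096]
[315.90164393 247.61624303]
```

View pics/w1.png

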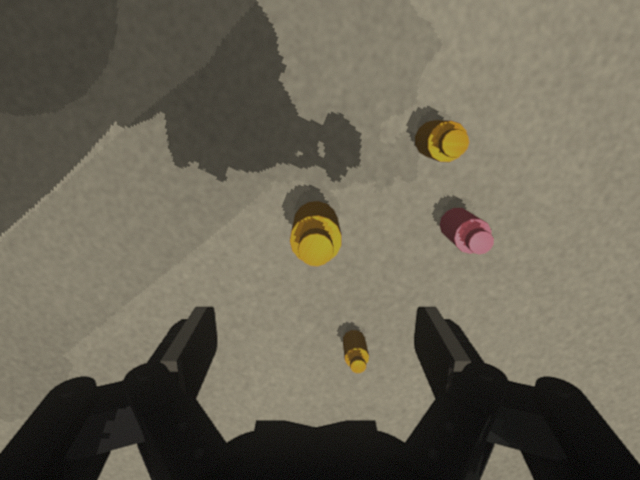

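The wrist view matches the prediction: the large knob top is at (316,248). Middle knob is at (455,142), pink at (481,241), small at (358,366). I'll descend and grip.

```bash
python3 -m inch '[[[0.001,0,0.018],[0,0,0]],[[0,0,0.018],[0,0,0]],[[0,0,0.018],[0,0,0]],[[0,0,0.018],[0,0,0]],[[0,0,0.018],[0,0,0]],[[0,0,0.018],[0,0,0]],[[0,0,0.01],[0,0,0]],[[0,0,0.01],[0,0,0]],[[0,0,0],[0,0,0]]]' 100
python3 -m inch '[[[0,0,0],[0,0,0]],[[0,0,0],[0,0,0]],[[0,0,0],[0,0,0]],[[0,0,0],[0,0,0]],[[0,0,0],[0,0,0]],[[0,0,0],[0,0,0]],[[0,0,0],[0,0,0]],[[0,0,0],[0,0,0]]]' 0
python3 - <<'E'
from h import *
T=pickle.load(open("top.pkl","rb"))
# pan hull -> ellipse -> centre
m=cv2.inRange(cv2.cvtColor(T["pixels"],cv2.COLOR_RGB2HSV),(75,8,150),(130,60,255))
k,l,s,ce=cv2.connectedComponentsWithStats(m)
for i in range(1,k):
    if s[i][4]>1500 and s[i][0]>250:
        pts=np.argwhere(l==i)[:,::-1].astype(np.int32);h=cv2.convexHull(pts);W=np.array([onz(T,*p[0],135)[:2] for p in h],np.float32)
        print(cv2.minEnclosingCircle(W))
for n,p,z in(("mid",(455,142),50),("pink",(481,241),50),("small",(358,366),40)):pass
E
```

```text
time_s: 2.07
ee_pos: [512.6, -275.1, 11.8]
tcp_rot: [-0.001, 0.98, 0.198, -0.001]
force: [-0.3, 0.4, 0.1]
finger_gap: 85.6
grasp_force: 0.0
time_s: 2.73
ee_pos: [514.8, -275.0, 14.6]
tcp_rot: [0.0, 0.98, 0.198, 0.001]
force: [-0.3, 1.4, 6.1]
finger_gap: 36.8
grasp_force: 60.9
((555.744873046875, -9.313763618469238), 86.1170883178711)
```

```bash
python3 -m inch '[[[0,0,-0.015],[0,0,0]],[[0,0,-0.03],[0,0,0]],[[0,0,-0.03],[0,0,0]],[[0,0,-0.03],[0,0,0]],[[0,0,-0.03],[0,0,0]],[[0,0,-0.03],[0,0,0]],[[0,0,-0.015],[0,0,0]],[[0.0172,-0.0229,0],[0,0,0]],[[0.0172,-0.0229,0],[0,0,0]],[[0.0172,-0.0229,0],[0,0,0]],[[0.0172,-0.0229,0],[0,0,0]],[[0.0172,-0.0229,0],[0,0,0]],[[0.0172,-0.0229,0],[0,0,0]],[[0.0172,-0.0229,0],[0,0,0]],[[0.0172,-0.0229,0],[0,0,0]],[[0.0172,-0.0229,0],[0,0,0]],[[0.0172,-0.0229,0],[0,0,0]],[[0,0,0],[0,0,0]],[[0,0,0],[0,0,0]]]'
python3 - <<'E'
from w import *
c,s,Rt=wrist("w2")
f=240/np.tan(np.radians(c["fovy"]/2))
for X in((555.7,-9.3,130),(s["ee_pos"][0],s["ee_pos"][1],130)):
    p=c["R"]@np.array(X)+c["t"];print(p[:2]/p[2]*f+[c["cx"],c["cy"]])
E
```

```text
time_s: 4.32
ee_pos: [583.4, 4.4, 192.4]
tcp_rot: [-0.0, 0.98, 0.2, -0.001]
force: [-0.3, -1.2, -5.3]
finger_gap: 36.2
grasp_force: 61.7
[318.87186336 299.31835448]
[316.37595279 256.59468292]
```

View pics/w2.png

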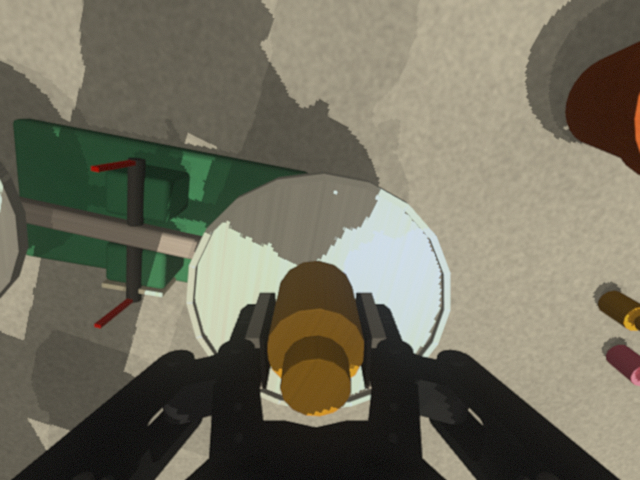

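The weight hangs upright over the far half of the pan (pan centre about (319,290)). Lowering.

```bash
python3 -m inch '[[[0,0,0.012],[0,0,0]],[[0,0,0.012],[0,0,0]],[[0,0,0.012],[0,0,0]],[[0,0,0.004],[0,0,0]],[[0,0,0.002],[0,0,0]],[[0,0,0],[0,0,0]],[[0,0,0],[0,0,0]]]'
python3 -m inch '[[[0,0,0.002],[0,0,0]],[[0,0,0.002],[0,0,0]],[[0,0,0],[0,0,0]]]'
```

```text
time_s: 4.95
ee_pos: [583.8, 2.4, 151.9]
tcp_rot: [0.0, 0.98, 0.198, 0.0]
force: [0.8, 0.4, -5.1]
finger_gap: 36.5
grasp_force: 61.7
time_s: 5.2
ee_pos: [583.7, 2.9, 147.2]
tcp_rot: [-0.0, 0.98, 0.198, 0.0]
force: [0.5, -0.4, -5.0]
finger_gap: 36.4
grasp_force: 61.7
```

```bash
python3 -m inch '[[[0,0,0.001],[0,0,0]],[[0,0,0.001],[0,0,0]],[[0,0,0],[0,0,0]]]'
python3 -m inch '[[[0,0,0.001],[0,0,0]],[[0,0,0.001],[0,0,0]],[[0,0,0],[0,0,0]]]'
```

```text
time_s: 5.45
ee_pos: [583.6, 2.9, 145.1]
tcp_rot: [-0.0, 0.98, 0.198, -0.0]
force: [-0.4, 0.5, -4.6]
finger_gap: 36.1
grasp_force: 61.7
time_s: 5.7
ee_pos: [583.8, 2.9, 144.0]
tcp_rot: [0.0, 0.98, 0.198, 0.0]
force: [-2.9, 1.3, 2.5]
finger_gap: 36.3
grasp_force: 62.4
```

```bash
python3 -m inch '[[[0,0,0],[0,0,0]],[[0,0,0],[0,0,0]],[[0,0,0],[0,0,0]],[[0,0,0],[0,0,0]],[[0,0,0],[0,0,0]],[[0,0,-0.01],[0,0,0]],[[0,0,-0.02],[0,0,0]],[[0,0,-0.03],[0,0,0]],[[0,0,-0.03],[0,0,0]],[[0,0,0],[0,0,0]],[[0,0,0],[0,0,0]]]' 80
python3 - <<'E'
from w import *
c,s,Rt=wrist("w3")
print(s["force"])
m1=pickle.load(open("top.pkl","rb"))
t=read_camera("top");im=np.hstack([c["pixels"][:,100:540][::1],t["pixels"][140:380,110:470].repeat(2,0)[:, :360]]);cv2.imwrite("pics/w3b.png",im[:,:,::-1])
E
```

```text
time_s: 6.62
ee_pos: [584.9, 2.9, 236.2]
tcp_rot: [0.0, 0.98, 0.198, 0.002]
force: [-0.7, -0.5, 0.4]
finger_gap: 68.7
grasp_force: 0.0
[-0.67216051 -0.47721841  0.37193027]
```

View pics/w3b.png

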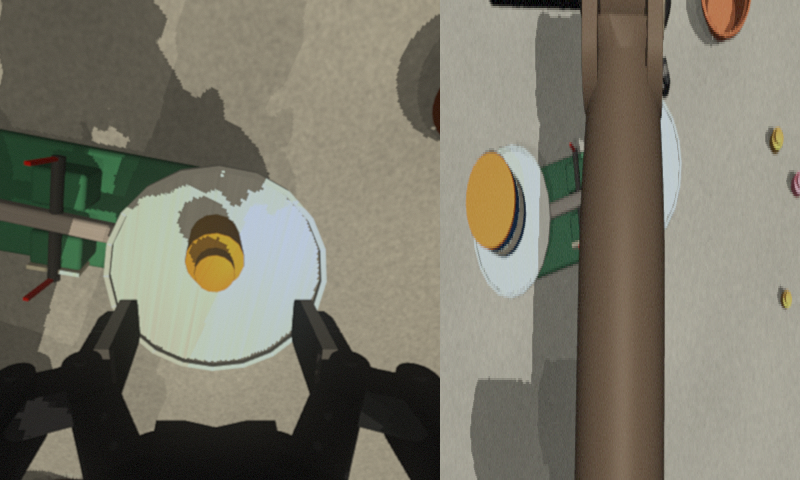

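The large weight stands upright on the pan at crop (216,240), with the pan centre at (215,268). The tin is undisturbed. Next, above the middle weight.

```bash
python3 -m inch '[[[-0.0095,0.0288,0],[0,0,0]],[[-0.0095,0.0288,0],[0,0,0]],[[-0.0095,0.0288,0],[0,0,0]],[[-0.0095,0.0288,0],[0,0,0]],[[-0.0095,0.0288,0],[0,0,0]],[[-0.0095,0.0288,0.018],[0,0,0]],[[-0.0095,0.0288,0.018],[0,0,0]],[[-0.0095,0.0288,0.018],[0,0,0]],[[-0.0095,0.0288,0.018],[0,0,0]],[[-0.0095,0.0288,0.018],[0,0,0]],[[-0.0095,0.0288,0.018],[0,0,0]],[[0,0,0],[0,0,0]],[[0,0,0],[0,0,0]],[[0,0,0],[0,0,0]]]' 100
python3 - <<'E'
from w import *
c,s,Rt=wrist("w4")
print(s["ee_pos"].round(1))
f=240/np.tan(np.radians(c["fovy"]/2))
for X in((613,-330,0),(613,-330,50)):
    p=c["R"]@np.array(X)+c["t"];print(p[:2]/p[2]*f+[c["cx"],c["cy"]])
E
```

```text
time_s: 7.88
ee_pos: [609.8, -329.1, 124.4]
tcp_rot: [-0.001, 0.98, 0.198, -0.001]
force: [0.6, 0.6, 0.3]
finger_gap: 85.7
grasp_force: 0.0
[ 609.8 -329.1  124.4]
[319.00651153 224.4781545 ]
[319.57438149 246.30338271]
```

View pics/w4.png

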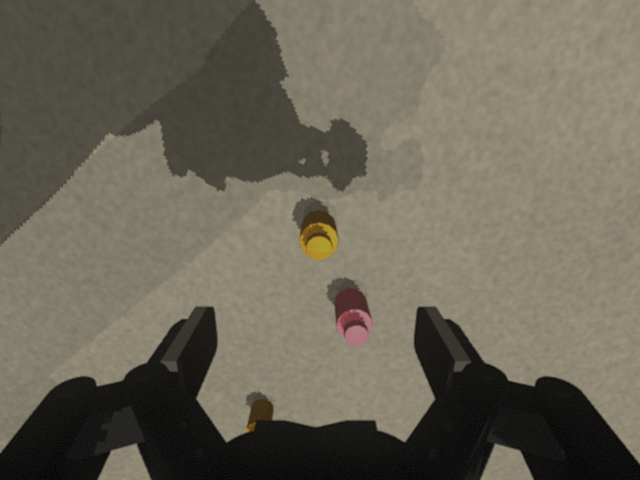

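Prediction confirmed: the yellow middle knob is at (319,247), and pink at (356,333) is clear of the fingers. Descend and grip.

```bash
python3 -m inch '[[[0.0025,0.002,0.018],[0,0,0]],[[0,0,0.018],[0,0,0]],[[0,0,0.018],[0,0,0]],[[0,0,0.018],[0,0,0]],[[0,0,0.018],[0,0,0]],[[0,0,0.01],[0,0,0]],[[0,0,0.01],[0,0,0]],[[0,0,0.006],[0,0,0]],[[0,0,0],[0,0,0]],[[0,0,0],[0,0,0]]]' 100
python3 -m inch '[[[0,0,0],[0,0,0]],[[0,0,0],[0,0,0]],[[0,0,0],[0,0,0]],[[0,0,0],[0,0,0]],[[0,0,0],[0,0,0]],[[0,0,0],[0,0,0]],[[0,0,0],[0,0,0]],[[0,0,0],[0,0,0]],[[0,0,0],[0,0,0]]]' 0
```

```text
time_s: 8.77
ee_pos: [613.8, -330.4, 9.9]
tcp_rot: [0.0, 0.98, 0.198, 0.0]
force: [0.2, -0.6, -0.8]
finger_gap: 85.2
grasp_force: 0.0
time_s: 9.52
ee_pos: [613.8, -330.7, 9.9]
tcp_rot: [0.0, 0.98, 0.198, 0.0]
force: [0.4, 0.6, 4.3]
finger_gap: 26.2
grasp_force: 59.6
```

```bash
python3 -m inch '[[[0,0,-0.015],[0,0,0]],[[0,0,-0.03],[0,0,0]],[[0,0,-0.033],[0,0,0]],[[0,0,-0.033],[0,0,0]],[[0,0,-0.033],[0,0,0]],[[0,0,-0.033],[0,0,0]],[[0,0,-0.018],[0,0,0]],[[0.0043,-0.0289,0],[0,0,0]],[[0.0043,-0.0289,0],[0,0,0]],[[0.0043,-0.0289,0],[0,0,0]],[[0.0043,-0.0289,0],[0,0,0]],[[0.0043,-0.0289,0],[0,0,0]],[[0.0043,-0.0289,0],[0,0,0]],[[0.0043,-0.0289,0],[0,0,0]],[[0.0043,-0.0289,0],[0,0,0]],[[0.0043,-0.0289,0],[0,0,0]],[[0.0043,-0.0289,0],[0,0,0]],[[0.0043,-0.0289,0],[0,0,0]],[[0,0,0],[0,0,0]],[[0,0,0],[0,0,0]]]'
python3 - <<'E'
from w import *
c,s,Rt=wrist("w5")
f=240/np.tan(np.radians(c["fovy"]/2))
X=(s["ee_pos"][0],s["ee_pos"][1],130);p=c["R"]@np.array(X)+c["t"];print(p[:2]/p[2]*f+[c["cx"],c["cy"]])
E
```

```text
time_s: 11.18
ee_pos: [533.0, -18.0, 203.8]
tcp_rot: [-0.0, 0.98, 0.199, -0.001]
force: [1.3, 0.3, -1.9]
finger_gap: 25.6
grasp_force: 59.7
[316.32828183 250.20991334]
```

View pics/w5.png

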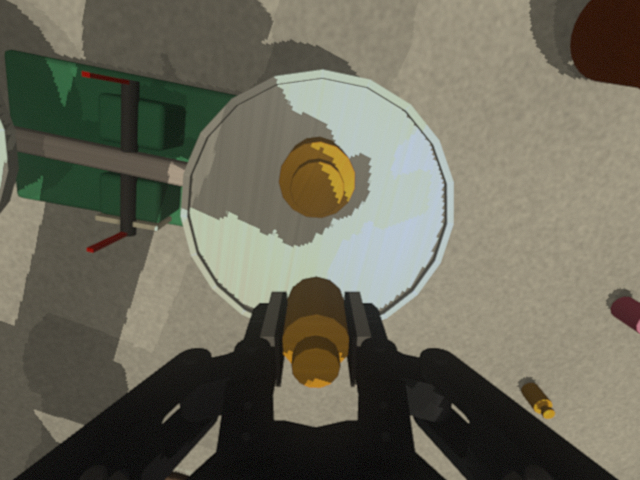

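Held upright. The landing spot (316,250) is inside the pan and clear of the large weight at (318,178). Lowering.

```bash
python3 -m inch '[[[0,0,0.014],[0,0,0]],[[0,0,0.014],[0,0,0]],[[0,0,0.014],[0,0,0]],[[0,0,0.011],[0,0,0]],[[0,0,0.005],[0,0,0]],[[0,0,0.002],[0,0,0]],[[0,0,0],[0,0,0]],[[0,0,0],[0,0,0]]]'
python3 -m inch '[[[0,0,0.0015],[0,0,0]],[[0,0,0.0015],[0,0,0]],[[0,0,0],[0,0,0]]]'
python3 -m inch '[[[0,0,0.001],[0,0,0]],[[0,0,0.001],[0,0,0]],[[0,0,0],[0,0,0]]]'
```

```text
time_s: 11.9
ee_pos: [534.0, -19.5, 144.9]
tcp_rot: [0.0, 0.98, 0.198, 0.0]
force: [-0.6, 0.0, -1.2]
finger_gap: 26.4
grasp_force: 59.7
time_s: 12.15
ee_pos: [533.7, -19.1, 141.4]
tcp_rot: [0.0, 0.98, 0.198, 0.0]
force: [-0.0, 0.2, -1.1]
finger_gap: 26.3
grasp_force: 59.7
time_s: 12.4
ee_pos: [533.8, -19.1, 139.4]
tcp_rot: [0.0, 0.98, 0.198, 0.0]
force: [0.0, -0.4, -0.9]
finger_gap: 26.2
grasp_force: 59.9
```

```bash
python3 -m inch '[[[0,0,0.001],[0,0,0]],[[0,0,0.001],[0,0,0]],[[0,0,0.001],[0,0,0]],[[0,0,0],[0,0,0]]]'
python3 -m inch '[[[0,0,0.0015],[0,0,0]],[[0,0,0.0015],[0,0,0]],[[0,0,0.0015],[0,0,0]],[[0,0,0.0015],[0,0,0]],[[0,0,0],[0,0,0]]]'
```

```text
time_s: 12.73
ee_pos: [533.7, -19.3, 136.1]
tcp_rot: [0.0, 0.98, 0.198, 0.0]
force: [0.8, -0.1, -0.2]
finger_gap: 25.9
grasp_force: 59.9
time_s: 13.15
ee_pos: [533.5, -19.1, 129.9]
tcp_rot: [-0.0, 0.98, 0.198, -0.0]
force: [1.4, -0.4, -0.1]
finger_gap: 26.3
grasp_force: 59.9
```

Contact: the pan is sinking with the weight. A little further towards level, then release.

```bash
python3 -m inch '[[[0,0,0.0015],[0,0,0]],[[0,0,0.0015],[0,0,0]],[[0,0,0],[0,0,0]],[[0,0,0],[0,0,0]],[[0,0,0],[0,0,0]],[[0,0,0],[0,0,0]]]'
python3 -m inch '[[[0,0,0],[0,0,0]],[[0,0,0],[0,0,0]],[[0,0,0],[0,0,0]],[[0,0,0],[0,0,0]],[[0,0,0],[0,0,0]],[[0,0,0],[0,0,0]],[[0,0,-0.01],[0,0,0]],[[0,0,-0.02],[0,0,0]],[[0,0,-0.03],[0,0,0]],[[0,0,-0.03],[0,0,0]],[[0,0,-0.02],[0,0,0]],[[0,0.03,0],[0,0,0]],[[0,0.03,0],[0,0,0]],[[0,0.03,0],[0,0,0]],[[0,0.03,0],[0,0,0]],[[0,0.03,0],[0,0,0]],[[0,0.03,0],[0,0,0]],[[0,0.03,0],[0,0,0]],[[0,0.03,0],[0,0,0]],[[0,0,0],[0,0,0]]]' 55
python3 -m inch '[[[0,0,0],[0,0,0]],[[0,0,0],[0,0,0]],[[0,0,0],[0,0,0]],[[0,0,0],[0,0,0]],[[0,0,0],[0,0,0]],[[0,0,0],[0,0,0]],[[0,0,0],[0,0,0]],[[0,0,0],[0,0,0]],[[0,0,0],[0,0,0]],[[0,0,0],[0,0,0]],[[0,0,0],[0,0,0]],[[0,0,0],[0,0,0]]]'
python3 - <<'E'
from w import *
t=read_camera("top");S=read_camera("scene")
im=np.hstack([S["pixels"][200:380,140:580],t["pixels"][140:320,120:480]]);cv2.imwrite("pics/fin.png",im[:,:,::-1])
B={n:blobs(c["pixels"],(18,110,60),(32,255,255)) for n,c in(("s",S),("t",t))}
for n in B:print(n,[b for b in B[n] if b[0][1]>180])
E
```

```text
time_s: 13.65
ee_pos: [533.5, -19.1, 127.3]
tcp_rot: [-0.0, 0.98, 0.198, -0.0]
force: [-1.0, -0.3, -0.0]
finger_gap: 26.0
grasp_force: 60.0
time_s: 15.32
ee_pos: [627.9, -244.9, 236.2]
tcp_rot: [0.001, 0.981, 0.196, -0.0]
force: [-0.9, 0.5, -0.1]
finger_gap: 47.2
grasp_force: 0.0
time_s: 16.32
ee_pos: [626.8, -240.4, 237.2]
tcp_rot: [-0.0, 0.98, 0.198, -0.0]
force: [-0.3, -0.1, -0.7]
finger_gap: 46.8
grasp_force: 0.0
s [(array([203.2, 200.9]), [198, 194, 11, 16, 103]), (array([535.8, 263. ]), [503, 237, 67, 53, 2657]), (array([326.4, 268.2]), [316, 239, 23, 55, 816])]
t [(array([306.7, 208.2]), [299, 199, 16, 20, 244]), (array([157.3, 238.7]), [133, 215, 49, 48, 1834]), (array([316.3, 232.2]), [311, 226, 12, 13, 121])]
```

View pics/fin.png

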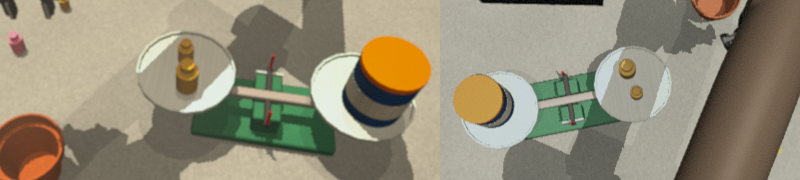

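Both weights stand upright on the pan, at (187,70) and (186,48) in the scene crop. The beam looks level. I'll measure how far the lid rose before handing in.

```bash
python3 - <<'E'
from w import *
def lid(S,T):
    p=[]
    for c in(S,T):
        b=max((b for b in blobs(c["pixels"],(8,150,90),(24,255,255),300) if b[0][1]>180 and not(b[0][0]<220 and c is S) and not(b[0][0]>300 and c is T)),key=lambda b:b[1][4])[1]
        p.append(ray(c,b[0]+b[2]/2,b[1]+b[3]/2))
    return tri(*p)
L=lambda n:pickle.load(open(n+".pkl","rb"))
print(lid(L("scene"),L("top")))
S,T=read_camera("scene"),read_camera("top");print(lid(S,T),observe()["time_s"])
E
```

```text
[497.36437623 300.9990548  204.91298281]
[498.25015478 300.99299602 220.69854957] 16.5167
```

The lid rose 15.8 mm, against 15 mm expected for a level beam, and the tin didn't move sideways. Handing in.

```bash
python3 -c "
from plant import *
print(hand_in())"
```

```text
the job is handed in; nothing more can be done
None
```

I handed the job in with the large and middle weights standing upright on the pan and the beam level as measured (tin lid up 15.8 mm, 15 mm expected); the tin and the small weight were not moved, and no verdict was returned.

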